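Open the pressurised oil filler of the load frame's power pack

ROBOT

A 6-joint arm with a two-finger parallel gripper is mounted at the origin on the work surface. World frame = base frame: x ahead of the robot, y to its left, z up, the work surface at z = 0. Lengths are in m, angles in rad, forces in N, time in s.
With the tool pointing down it reaches from about 0.425 to 0.95 m from the base axis. Payload 3.5 kg.
Tool frame: the origin (TCP) lies between the finger pads; the fingertips stand 14 mm ahead of it and the grasp point (between the pads) lies 5 mm behind it; z points along the fingers, y is the line along which they close (so a half turn about z gives the same grasp; the last joint's range is limited). The gripper opens to 85 mm and grips with 20 to 120 N. Pads are 22 mm wide; open, the fingers measure 114 mm over their backs; the gripper's body (76 mm by 85 mm) begins 54 mm behind the grasp point. The pads swing forward as they close: fully open they stand 13 mm farther back than shut.
Start: joints at [-1.376, 0.286, 1.577, -0, 1.279, -0.15], TCP at [0.228, -0.635, 0.245] pointing down, gripper open.
Joint ranges: [-2.77, 2.77], [-0.9, 2.22], [0.21, 2.48], [-1.53, 4.67], [0.24, 2.81], [-2.84, 2.84]. Speed limits (rad/s): [2.79, 2.79, 3.14, 3.14, 3.14, 3.14].

INTERFACE

Orientations are given as a unit quaternion [x, y, z, w].
In Python, from plant import * gives the robot as it stands.
- The arm moves only by the tool step_arm, never from a script. Its argument "commands" is a list of rows, each an object of numbers: "gripper": the gripper's target within -1 to 1 (shut at 1, half-way at 0, fully open at -1); "x", "y", "z": the shift along the tool's x, y, z in mm; "spin": the turn about the tool's z in degrees. A call has exactly 10 rows; each row shifts and turns the commanded pose from where the row before left it, along the tool's axes as they then stand; what a row does not reach is not made up. A row lasts 1/10 s, in which the tool goes at most 50 mm and 8.59 degrees, less where a joint would pass 70% of its speed; a pose out of reach is approached as far as the arm can. A call with a gripper value outside its range is refused whole. The fingers move at their own pace and stop on an object; "force" is the grip in N (left out, the last holds). Time passes only in rows, so rows that do not move let the fingers close, or fill a call up. It gives the time, the measured TCP pose, the force, the opening and the grip force at its end, in the units of the state.
- get_state(): the state, without advancing time (a new reading comes with each control period).
- read_camera(name): name is "scene" or "top" or "wrist"; returns a dict with "color" (384x512x3 uint8, red, green, blue), "z_map" (384x512 float32, m along the optical axis (not along the pixel's ray), 0 where there is no reading), "fx", "fy", "cx", "cy" (pixels), "eye" and "attitude" of the camera in the world; the wrist camera has in their place "mount" (4x4, takes a point from camera to tool coordinates, whose origin is the TCP and whose axes are the flange's). Camera axes: x right, y up, looking along -z (the intrinsics and any distortion apply to the point x, -y, -z); pixel columns grow to the right and rows downward; lengths in m; the calibration is good to about 2 mm. The wrist camera is an equidistant fisheye: a pixel r from the principal point sees the ray r / f radians off the axis. A picture is of the moment at which its call begins: read the wrist's pose just before it.
- sign_off(): hands the job in; it is judged then, once.
The state is a dict: "time": time; "qpos": joint angles; "dq": joint speeds; "joint_efforts": joint torques, N m; "eef_pos": TCP position; "tcp_rot": TCP orientation; "contact_force": force on the tool from outside, world axes, zero at the start; "wrist_torque": the same for the moment, N m; "opening": opening from 0.0 (shut) to 1.0 (fully open); "finger_force": force on a finger pad.
Only numpy, scipy, OpenCV 4.12 (cv2) and the standard library are available. Lean on these libraries where they do the work, as an engineer would, in place of code of your own. Each camera call takes 0.05 s, during which the arm holds its last target. There are 200 camera calls.

TASK

Open the oil filler of the blue hydraulic power pack for topping up: first raise the red vent lever on the black filler cap fully upright to bleed off the pressure, then press the cap down against its spring, unscrew it anticlockwise until it comes free and lift it off. Lower the cap, right way up, into the middle of the shallow steel parts tray and let go of it there. Use a light hand: never force the cap against its stops, its thread or the side of the neck, do not drop it, and leave everything else on the counter where it is.

Things in the scene. Friction and masses are not known exactly. Their poses are not given: they have to be found in the camera images.
- power_pack: Blue oil tank, 200 (x) x 280 (y) x 120 mm high, fixed. Origin: centre of its underside; z up. On top: a grey motor on the +y half (84 mm high), a valve block and gauge (94 mm high, over 85 mm from the neck's axis) at the +x side, and the upright filler neck with its axis at x = -30, y = -75 mm.
- filler_neck (a point): Point on the neck's axis under the cap, 174 mm above the counter; axes as the power pack. The neck is a 37 mm tube, about 50 mm tall, with a two-start cam thread outside and a sprung seal plate in its mouth that pushes the cap up. The locked cap is blocked in turning and lifting until it is pressed down; radial play 1.8 mm.
- filler_cap: Black round cap, ribbed skirt, 56 mm diameter, 22 mm high without lever, about 130 g, loose. Origin: centre of the skirt's open foot; z up. Locked on the neck at the start, foot 158 mm above the counter, x axis within 3 degrees of the power pack's. The skirt is free all round, its foot 38 mm above the tank: grip it across its diameter. It stays right way up when carried.
- cap_top (a point): Centre of the cap's top face, 22 mm above its foot. Pressed down it meets a spring (5 N at once, 0.45 N per mm), unlocks and 0.5 mm later bottoms on the neck's rubber-faced rim; that depth is unseen and differs, 2 to 8 mm (6 to 9 N). Press slowly till it bottoms, 8 to 10 N, and keep it down while turning anticlockwise from above; past 45 degrees it needs no push, past 75 it lifts off; stop at 150.
- vent_lever (a joint): Angle of the red vent lever on the cap: 0 flat, 1.57 upright, 1.75 its end stop. It is stiff (about 2.5 N at the tip) and stays where it is left. Its hinge axis is parallel to the cap's y axis, through x = -2, z = 26.5 mm in the cap's frame; the tip swings up and towards the cap's +x on a 28.5 mm radius. Upright it reaches 61 mm above the skirt's foot.
- vent_lever_tip (a point): Centre of the lever's tip pad: 11 mm long, 18 mm across (along the cap's y), 6 mm thick; axes: the lever's, x from tip to hinge. Flat, it lies at x = -30.5, y = 0, z = 26.5 mm in the cap's frame, and the lever's end stands 8 mm out over the rim on the -x side, with free space beneath.
- parts_tray: Shallow square steel tray with a black rubber liner, 170 x 170 mm outside, 162 mm inside, rim 16 mm high, fixed, on the left or on the right of the power pack. Origin: centre of its underside; the inner floor is 4 mm above it.
- soil_mould: Dark steel soil mould, an open cylinder of 104 mm diameter and 127 mm height on a 140 x 40 mm foot bar, on the other side of the power pack from the tray. Origin: centre of its underside. Bystander.
- oil_bottle: Yellow oil bottle with a black cap, 72 mm diameter, 210 mm high. Origin: centre of its underside. Bystander.
- funnel: Orange funnel standing on its mouth, 90 mm diameter, 100 mm high. Origin: centre of its underside. Bystander.
- hammer: Hammer with a yellow handle, 260 mm long, lying on the counter along its x axis. Origin: its middle, on the counter. Bystander.
- spanner: Steel spanner, 180 mm long, lying flat along its x axis. Origin: its middle, on the counter. Bystander.
- tin_a: Round aluminium moisture tin, 64 mm diameter, 46 mm high. Origin: centre of its underside. Bystander.
- tin_b: Round aluminium moisture tin, as the other. Bystander.
Mind the look-alikes: they are no part of the job. Several things look just like the parts_tray: the one meant starts farthest to the robot's left. There is more than one size of the filler_cap; the job needs the larger.

How it is judged:
By the outcome, as a careful person would: the job done as asked, in the order asked, and still so for the second after the job is handed in, with the robot touching nothing.
It also fails if it takes over 72 s, if anything falls off the work surface, if the arm or the gripper's body presses on something with over 40 N, if the wrist force passes 120 N, or if a joint passes its speed limit or range.

## Working session

There is one attempt and no reset: what is moved stays moved. The work goes in short steps, Python scripts to look and compute and a tool call to move; the robot and the scene stay as the last step left them, time stands still between calls to the robot, and variables do not carry over. Pictures are saved under pics/ and viewed, at most 10 in all, crops included, and the job is handed in when it is done.

Besides the shell and the picture viewer there is one more tool, called after "Call:" by a JSON object that holds its "op" and its "data", one argument or row to a line. step_arm: Moves the arm, as the interface text tells. Its arguments: {"type":"object","properties":{"commands":{"type":"array"},"force":{"type":"number"}},"required":["commands"]}

```bash
mkdir -p pics
cat > h.py <<'E'
from plant import *
import numpy as np, cv2
from scipy.spatial.transform import Rotation as R
def save(n,img,k=1): cv2.imwrite('pics/'+n+'.png',cv2.resize(img[:,:,::-1],None,fx=k,fy=k,interpolation=cv2.INTER_CUBIC))
def rot(a):
    a=np.array(a); return a if a.shape==(3,3) else R.from_quat(a).as_matrix()
def cloud(c):
    z=c['z_map']; v,u=np.mgrid[:z.shape[0],:z.shape[1]]
    p=np.stack([(u-c['cx'])/c['fx']*z,-(v-c['cy'])/c['fy']*z,-z],-1)
    return p@rot(c['attitude']).T+np.array(c['eye'])
E
python3 - <<'E'
from h import *
s=get_state();print(s)
for n in('scene','top'):
    c=read_camera(n);save(n,c['color'],1.5);np.savez(n,**c)
    print(n,{k:v for k,v in c.items() if k not in('color','z_map')})
E
```

```text
{'time': 0.0, 'qpos': array([-1.37601398e+00,  2.87156078e-01,  1.57818298e+00, -1.43457863e-05,
        1.27860221e+00, -1.49993533e-01]), 'dq': array([-0.00103337,  0.0007887 ,  0.00114857, -0.00081978,  0.00032135,
        0.00036839]), 'joint_efforts': array([-3.14700328e-04, -4.05981302e+01, -2.92625356e+01, -1.87594892e-04,
        5.82937835e-03,  1.23159968e-06]), 'eef_pos': array([ 0.22804635, -0.63464367,  0.2439503 ]), 'tcp_rot': array([ 9.85176925e-01,  1.71537308e-01, -3.31603916e-05, -1.17385742e-03]), 'contact_force': array([-0.69862845, -0.58654691, -0.06496979]), 'wrist_torque': array([ 0.05846121, -0.00025912,  0.01651457]), 'finger_force': 0.0, 'opening': 1.0002861918637114}
scene {'fx': 467.8515135951482, 'fy': 467.8515135951482, 'cx': 261.87521749614257, 'cy': 191.3398617547562, 'eye': array([1.13415652, 1.22276094, 1.06990549]), 'attitude': array([0.1037626 , 0.46993648, 0.85339872, 0.20025897])}
top {'fx': 351.34553726904517, 'fy': 351.34553726904517, 'cx': 262.12893766174244, 'cy': 188.36179006362306, 'eye': array([ 0.27398368, -0.08820692,  1.2572965 ]), 'attitude': array([ 0.07158972, -0.06428367, -0.6993346 ,  0.70828923])}
```

View pics/top.png

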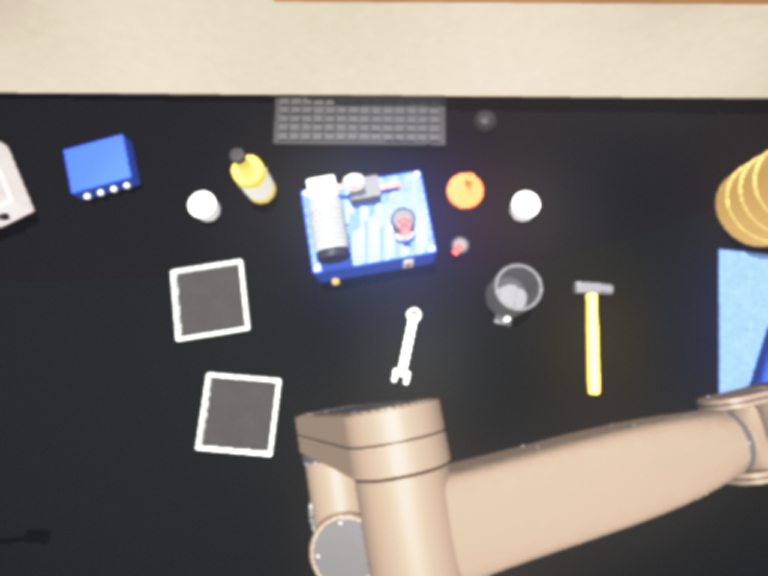

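View pics/scene.png

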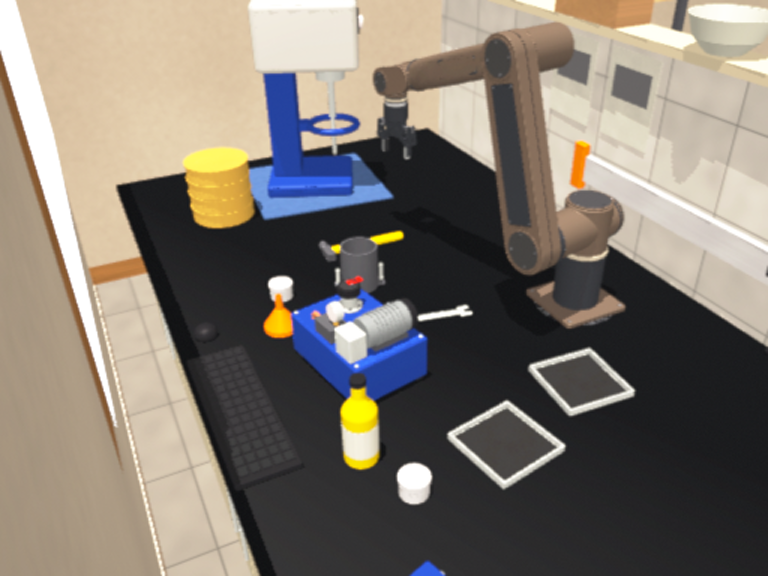

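The top view shows the big cap with its red lever on the pack's neck at (403,222) and a small look-alike loose at (459,246). The two trays are at (210,300) and (240,415). Left-most looks like (210,300); I'll compute both.

Run:
```python
from h import *
for n in('top','scene'):
    c=dict(np.load(n+'.npz')); P=cloud(c); col=c['color'].astype(int)
    red=(col[...,0]>140)&(col[...,1]<90)&(col[...,2]<90)
    def box(m,name):
        q=P[m&(c['z_map']>0)]; print(n,name,len(q),np.median(q,0).round(4),q.min(0).round(3),q.max(0).round(3))
    X,Y,Z=P[...,0],P[...,1],P[...,2]
    if n=='top':
        for nm,(u0,u1,v0,v1) in dict(trayA=(108,172,168,232),trayB=(126,192,244,308)).items():
            m=np.zeros(red.shape,bool);m[v0:v1,u0:u1]=1
            m&=(col.min(-1)>150)
            q=P[m][:,:2].astype(np.float32); r=cv2.minAreaRect(q*1000); print(nm,r, np.median(P[m][:,2]))
    cap=(Z>.15)&(Z<.215)&(X>.2)&(X<.8)&(abs(Y)<.4)&(np.hypot(X-.45,Y+.1)<.3)
    box(cap,'z150-215')
    blue=(col[...,2]>120)&(col[...,0]<90)&(Z>.108)&(Z<.13)&(Z>0)
    box(blue,'blue')
    q=P[blue][:,:2].astype(np.float32); print(cv2.minAreaRect(q*1000))
    box(red&(Z>.15),'red')
    print('table',np.median(Z[(Z<.02)&(Z>-.02)]))
c=dict(np.load('top.npz'));save('cap',c['color'][105:195,195:330],5.5)
c=dict(np.load('scene.npz'));save('cap2',c['color'][170:270,160:290],5)
```

```text
trayA ((439.7521667480469, 188.77407836914062), (604.692138671875, 226.1373291015625), 79.60453033447266) 0.005850436800342251
trayB ((197.13787841796875, 146.4617156982422), (458.9914245605469, 182.27841186523438), 86.47240447998047) 0.0054532793616809405
top z150-215 1747 [0.6229 0.0427 0.1872] [ 0.226 -0.122  0.151] [0.73  0.109 0.215]
top blue 121 [0.5314 0.0484 0.1192] [ 0.516 -0.164  0.108] [0.563 0.089 0.125]
((548.927490234375, -35.674163818359375), (20.067916870117188, 257.1383056640625), 10.707257270812988)
  return _methods._mean(a, axis=axis, dtype=dtype,
  ret = um.true_divide(
Traceback (most recent call last):
ValueError: zero-size array to reduction operation minimum which has no identity
```

```bash
cat >> h.py <<'E'
def onplane(c,u,v,z):
    d=rot(c['attitude'])@np.array([(u-c['cx'])/c['fx'],-(v-c['cy'])/c['fy'],-1.]); e=np.array(c['eye'])
    return e+d*(z-e[2])/d[2]
def pix(c,p):
    q=rot(c['attitude']).T@(np.array(p)-c['eye']); return np.array([c['cx']+c['fx']*q[0]/-q[2],c['cy']-c['fy']*q[1]/-q[2]])
E
python3 - <<'E'
from h import *
c=dict(np.load('top.npz')); P=cloud(c)
for nm,cs in dict(A=[(169,267),(242,259),(250,331),(177,341)],B=[(207,373),(281,377),(272,457),(196,453)]).items():
    q=np.array([onplane(c,u/1.5,v/1.5,.014) for u,v in cs]); print(nm,q.mean(0).round(4),np.linalg.norm(np.roll(q,-1,0)-q,axis=1).round(3))
print(P[136:162:2,256:284:3,2].round(3))
Q=P[125:170,245:290].reshape(-1,3);m=(Q[:,2]>.170)&(Q[:,2]<.21);print(m.sum(),Q[m].min(0),Q[m].max(0),np.median(Q[m],0))
save('cap',c['color'][105:195,195:330],5.5)
c=dict(np.load('scene.npz'));save('cap2',c['color'][170:270,160:290],5)
E
```

```text
A [0.4708 0.3661 0.014 ] [0.178 0.178 0.173 0.182]
B [0.2033 0.2764 0.014 ] [0.174 0.179 0.173 0.179]
[[0.118 0.119 0.119 0.123 0.121 0.119 0.116 0.12  0.121 0.12 ]
 [0.119 0.122 0.121 0.122 0.18  0.179 0.121 0.12  0.121 0.12 ]
 [0.122 0.123 0.123 0.175 0.18  0.18  0.18  0.123 0.125 0.124]
 [0.117 0.118 0.179 0.183 0.179 0.182 0.178 0.121 0.117 0.12 ]
 [0.121 0.119 0.185 0.18  0.183 0.182 0.18  0.182 0.122 0.125]
 [0.121 0.119 0.181 0.19  0.187 0.188 0.182 0.176 0.121 0.12 ]
 [0.121 0.121 0.179 0.182 0.186 0.188 0.177 0.181 0.117 0.121]
 [0.122 0.12  0.178 0.182 0.187 0.186 0.179 0.172 0.118 0.119]
 [0.119 0.121 0.176 0.182 0.186 0.185 0.18  0.126 0.121 0.121]
 [0.12  0.12  0.126 0.174 0.191 0.189 0.168 0.129 0.121 0.121]
 [0.118 0.122 0.128 0.122 0.19  0.186 0.127 0.121 0.118 0.122]
 [0.121 0.121 0.12  0.124 0.128 0.127 0.127 0.12  0.121 0.118]
 [0.118 0.117 0.12  0.121 0.123 0.121 0.119 0.121 0.12  0.123]]
261 [ 0.58515496 -0.1215898   0.17048962] [ 0.64944338 -0.06684422  0.19305369] [ 0.61862501 -0.09553625  0.18162246]
```

View pics/cap.png

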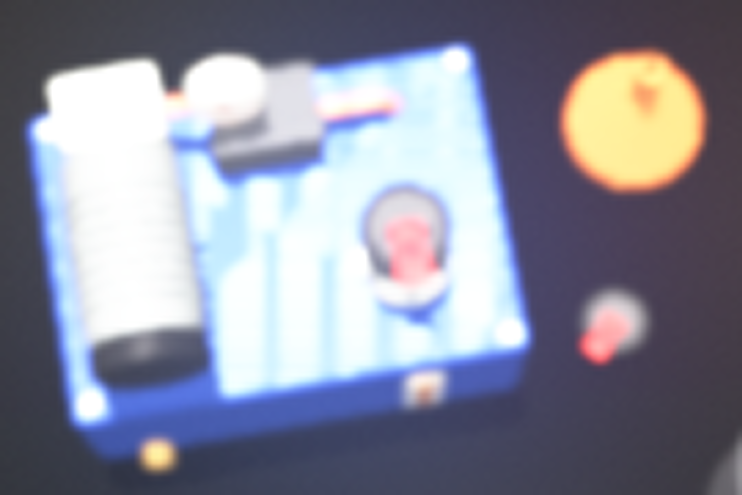

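The crop shows the big cap at crop (405,232) with its lever tip toward image-bottom, the small look-alike cap at (612,325) on the counter, and corner screws at (457,60), (510,332), (90,403), (45,130). I choose the big cap on the neck and tray A, which has the largest y.

Run:
```python
from h import *
c=dict(np.load('top.npz'));P=cloud(c)
q=np.array([onplane(c,195+u/5.5,105+v/5.5,.122) for u,v in[(457,60),(510,332),(90,403),(45,130)]])
print(q.round(4))
ctr=q.mean(0); ym=(q[2]+q[3]-q[0]-q[1])[:2]; xm=(q[0]+q[3]-q[1]-q[2])[:2]
a=np.arctan2(-ym[0],ym[1]); b=np.arctan2(xm[1],xm[0]); print(ctr,np.degrees([a,b]))
yaw=a; M=np.array([[np.cos(yaw),-np.sin(yaw)],[np.sin(yaw),np.cos(yaw)]]); print('neck',ctr[:2]+M@[-.03,-.075])
# edges of tank top corners
q=np.array([onplane(c,195+u/5.5,105+v/5.5,.12) for u,v in[(470,45),(530,345),(77,417)]]);print(q, (q[0]+q[2])/2)
v,u=np.mgrid[:384,:512]; m=(P[...,2]>.165)&(abs(u-269)<16)&(abs(v-148)<16)
for z in(.18,):
    o=np.array([onplane(c,a,b,z)for a,b in zip(u[m],v[m])]); (cx,r)=cv2.minEnclosingCircle((o[:,:2]*1000).astype(np.float32));print(cx,r,o.mean(0))
s=dict(np.load('scene.npz'));print('scene pix of cap',pix(s,[*np.array(cx)/1000,.18])*1.5)
Ps=cloud(s);uv=pix(s,[*np.array(cx)/1000,.18]).astype(int)
w=Ps[uv[1]-15:uv[1]+15,uv[0]-15:uv[0]+15].reshape(-1,3);w=w[(w[:,2]>.175)&(w[:,2]<.192)];print(len(w),w.mean(0),w.min(0),w.max(0))
```

```text
[[ 0.7489 -0.1262  0.122 ]
 [ 0.5742 -0.1591  0.122 ]
 [ 0.5272  0.0939  0.122 ]
 [ 0.7003  0.129   0.122 ]]
[ 0.63764283 -0.01563184  0.122     ] [10.65315777 11.0758549 ]
neck [ 0.62202465 -0.09488505]
[[ 0.75972663 -0.13433335  0.12      ]
 [ 0.56675828 -0.17138258  0.12      ]
 [ 0.51893155  0.10166638  0.12      ]] [ 0.63932909 -0.01633348  0.12      ]
(618.7982788085938, -89.44136047363281) 43.258358001708984 [ 0.61958138 -0.09463302  0.18      ]
scene pix of cap [349.0907695 285.9528963]
143 [ 0.62041628 -0.08980526  0.18274456] [ 0.58460319 -0.12263912  0.17543632] [ 0.64928714 -0.06283696  0.19169537]
```

Call:
{"op": "step_arm", "data": {
  "commands": [
    {"z":-8,"x":20,"y":-16},
    {"z":-8,"x":30,"y":-24},
    {"z":-8,"x":30,"y":-24},
    {"z":-8,"x":30,"y":-24},
    {"z":-8,"x":30,"y":-24},
    {"z":-8,"x":30,"y":-24},
    {"z":-8,"x":30,"y":-24},
    {"z":-8,"x":30,"y":-24},
    {"z":-8,"x":30,"y":-24},
    {"z":-8,"x":30,"y":-24}
  ]
}}

```text
invalid input
```

Call:
{"op": "step_arm", "data": {
  "commands": [
    {"x":35,"y":-28},
    {"x":35,"y":-28},
    {"x":35,"y":-28},
    {"x":35,"y":-28},
    {"x":30,"y":-24},
    {"x":30,"y":-24},
    {"spin":4.5},
    {"spin":4.5},
    {},
    {}
  ]
}}

```text
invalid input
```

```bash
cat >> h.py <<'E'
def wrist():
    s=get_state();c=read_camera('wrist');return s,c
def pose(s):
    m=rot(s['tcp_rot']);return np.array(s['eef_pos']),m,np.degrees(np.arctan2(m[1,0],m[0,0]))
def wray(s,c,u,v,z):   # pixel -> world at height z
    p,m,_=pose(s); a=np.array([u-c['cx'],v-c['cy']]); r=np.hypot(*a); t=r/c['fx']
    d=np.array([np.sin(t)*a[0]/r,-np.sin(t)*a[1]/r,-np.cos(t)]); M=np.array(c['mount'])
    e=p+m@M[:3,3]; w=m@M[:3,:3]@d; return e+w*(z-e[2])/w[2]
def wpix(s,c,P):
    p,m,_=pose(s); M=np.array(c['mount']); q=M[:3,:3].T@(m.T@(np.array(P)-p)-M[:3,3])
    t=np.arctan2(np.hypot(q[0],q[1]),-q[2]); k=np.hypot(q[0],q[1]); return np.array([c['cx']+c['fx']*t*q[0]/k,c['cy']-c['fx']*t*q[1]/k])
def wsave(n,s,c,k=1.5): save(n,c['color'],k);np.savez(n,s=np.array(s,dtype=object),c=np.array(c,dtype=object))
E
python3 - <<'E'
from h import *
s,c=wrist();wsave('w1',s,c);p,m,h=pose(s);print(p,h,s['qpos'],s['time'],s['contact_force'])
print({k:v for k,v in c.items() if k not in('color','z_map')});print(wpix(s,c,[.622,-.095,.18])*1.5)
E
```

```text
[ 0.22808606 -0.63468592  0.24404432] 19.75682702690248 [-1.37598284e+00  2.87128338e-01  1.57804349e+00  3.00809591e-05
  1.27862925e+00 -1.50017278e-01] 0.1 [-0.0591347  -0.79021618 -0.04800037]
{'fx': 297.3186396354542, 'fy': 297.3186396354542, 'cx': 254.53468839945901, 'cy': 194.8568201694955, 'mount': array([[ 3.82581809e-04,  9.58471060e-01,  2.85189551e-01,
         7.31765623e-02],
       [ 9.99999922e-01, -3.93208718e-04, -1.99958333e-05,
         8.63855427e-04],
       [ 9.29735901e-05,  2.85189536e-01, -9.58471137e-01,
        -1.28635060e-01],
       [ 0.00000000e+00,  0.00000000e+00,  0.00000000e+00,
         1.00000000e+00]])}
[ -10.51285278 -246.51526648]
```

View pics/w1.png

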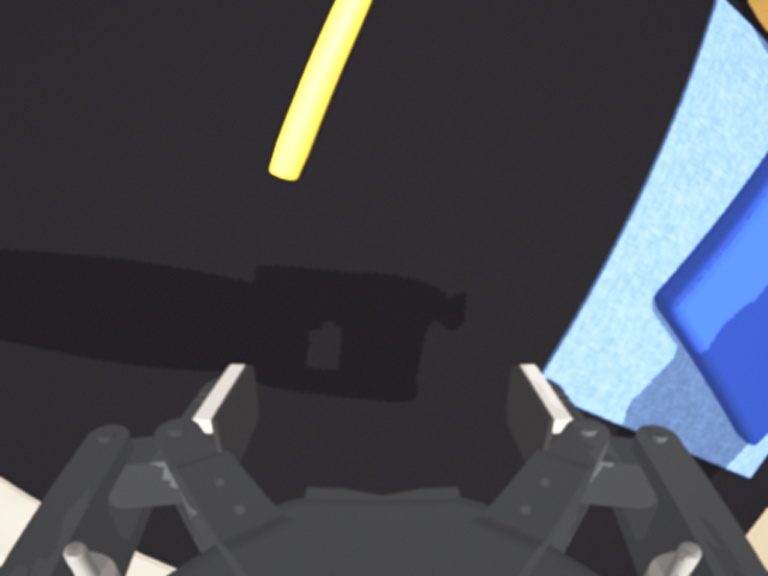

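The image shows the fingers at (230,385) and (540,385), the hammer handle and the blue press base; the arm has not moved because the rows need all their keys.

Call:
{"op": "step_arm", "data": {
  "commands": [
    {"gripper":-1,"spin":0,"z":-8,"x":20,"y":-16},
    {"gripper":-1,"spin":0,"z":-8,"x":30,"y":-24},
    {"gripper":-1,"spin":0,"z":-8,"x":30,"y":-24},
    {"gripper":-1,"spin":0,"z":-8,"x":30,"y":-24},
    {"gripper":-1,"spin":0,"z":-8,"x":30,"y":-24},
    {"gripper":-1,"spin":0,"z":-8,"x":30,"y":-24},
    {"gripper":-1,"spin":0,"z":-8,"x":30,"y":-24},
    {"gripper":-1,"spin":0,"z":-8,"x":30,"y":-24},
    {"gripper":-1,"spin":0,"z":-8,"x":30,"y":-24},
    {"gripper":-1,"spin":0,"z":-8,"x":30,"y":-24}
  ],
  "force": 20
}}

```text
time: 1.15
eef_pos: [0.4231, -0.3173, 0.3254]
tcp_rot: [0.985, 0.171, -0.0, -0.0]
contact_force: [0.3, -1.1, -0.3]
opening: 0.997
finger_force: 0.0
```

Call:
{"op": "step_arm", "data": {
  "commands": [
    {"gripper":-1,"spin":0,"z":0,"x":35,"y":-28},
    {"gripper":-1,"spin":0,"z":0,"x":35,"y":-28},
    {"gripper":-1,"spin":0,"z":0,"x":35,"y":-28},
    {"gripper":-1,"spin":0,"z":0,"x":35,"y":-28},
    {"gripper":-1,"spin":0,"z":0,"x":30,"y":-24},
    {"gripper":-1,"spin":0,"z":0,"x":30,"y":-24},
    {"gripper":-0.5,"spin":4.5,"z":0,"x":0,"y":0},
    {"gripper":-0.1,"spin":4.5,"z":0,"x":0,"y":0},
    {"gripper":-0.1,"spin":0,"z":0,"x":0,"y":0},
    {"gripper":-0.1,"spin":0,"z":0,"x":0,"y":0}
  ]
}}

```text
time: 2.15
eef_pos: [0.5567, -0.1007, 0.325]
tcp_rot: [0.996, 0.095, -0.0, -0.0]
contact_force: [0.0, -0.4, 0.3]
opening: 0.552
finger_force: 0.0
```

Run:
```python
from h import *
s,c=wrist();wsave('w2',s,c);p,m,h=pose(s);print(p,h,s['qpos'],s['time'],s['contact_force'],s['opening'])
print(wpix(s,c,[.622,-.095,.18])*1.5)
```

```text
[ 0.55668119 -0.10067433  0.32499715] 10.849334468347289 [-3.58225477e-01 -6.18824376e-03  1.75740062e+00 -1.71048073e-05
  1.39092833e+00  1.02321737e+00] 2.15 [ 0.03809766 -0.39307586  0.27059026] 0.5518681657799954
[391.7247391  176.38362671]
```

View pics/w2.png

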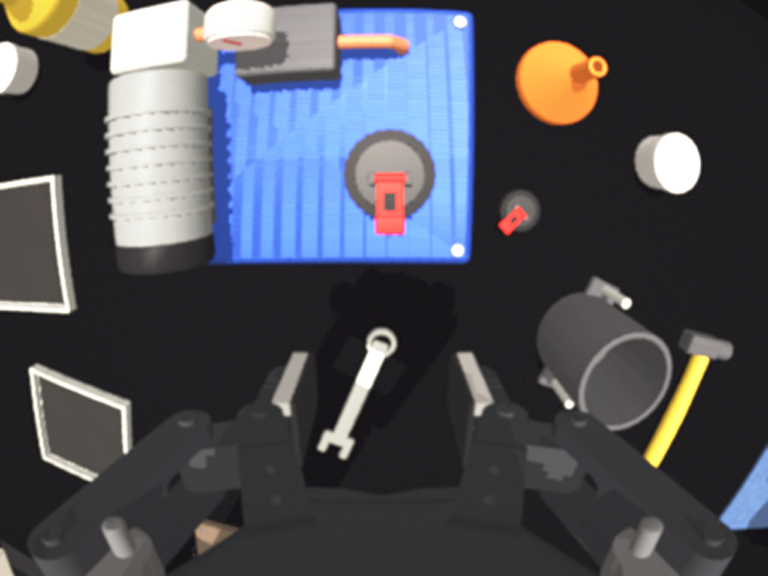

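The image shows the pack aligned with the view, the cap circle centred at (390,173), the lever straight along the view with its hinge at (390,180) and its tip end at (390,234). Small look-alike at (520,211).

Run:
```python
from h import *
d=np.load('pics/w2.png.npz' if 0 else 'w2.npz',allow_pickle=True);s=d['s'].item();c=d['c'].item()
p,m,h=pose(s)
for n,(u,v,z) in dict(cap=(390,173,.178),hinge=(390,180,.1875),tipend=(390,235,.186),tipL=(376,228,.187),tipR=(405,228,.187),scr1=(460,21,.122),scr2=(458,250,.122)).items():
    w=wray(s,c,u/1.5,v/1.5,z); print(n,w.round(4),'tool mm',(m.T@(w-p)*1000).round(1))
# fingertip pixels: pad inner tips
print(wpix(s,c,p+m@np.array([0,.0235*2*.5,.014]))*1.5)
```

```text
cap [ 0.6238 -0.0936  0.178 ] tool mm [ 67.3   5.7 147. ]
hinge [ 0.6199 -0.0942  0.1875] tool mm [ 63.3   5.6 137.5]
tipend [ 0.5871 -0.1006  0.186 ] tool mm [ 29.9   5.7 139. ]
tipL [ 0.5898 -0.0915  0.187 ] tool mm [ 34.4  -2.7 138. ]
tipR [ 0.5932 -0.1086  0.187 ] tool mm [ 34.4  14.7 138. ]
scr1 [ 0.7493 -0.1236  0.122 ] tool mm [185.   58.8 202.9]
scr2 [ 0.5759 -0.157   0.122 ] tool mm [  8.4  59.  203. ]
[444.9713237  374.48684131]
```

Call:
{"op": "step_arm", "data": {
  "commands": [
    {"gripper":-0.1,"spin":0,"z":0,"x":29,"y":5.8},
    {"gripper":-0.1,"spin":0,"z":30,"x":0,"y":0},
    {"gripper":-0.1,"spin":0,"z":30,"x":0,"y":0},
    {"gripper":-0.1,"spin":0,"z":30,"x":0,"y":0},
    {"gripper":-0.1,"spin":0,"z":20,"x":0,"y":0},
    {"gripper":0.2,"spin":0,"z":15,"x":0,"y":0},
    {"gripper":0.2,"spin":0,"z":9,"x":0,"y":0},
    {"gripper":0.2,"spin":0,"z":0,"x":0,"y":0},
    {"gripper":0.3,"spin":0,"z":0,"x":0,"y":0},
    {"gripper":0.3,"spin":0,"z":0,"x":0,"y":0}
  ]
}}

```text
time: 3.2
eef_pos: [0.5873, -0.1013, 0.193]
tcp_rot: [0.996, 0.094, 0.001, 0.001]
contact_force: [0.1, 0.9, 0.3]
opening: 0.346
finger_force: 0.0
```

Run:
```python
from h import *
s,c=wrist();wsave('w3',s,c);p,m,h=pose(s);print(p,h,s['contact_force'],s['opening'])
save('w3c',c['color'][100:340,130:390],3)
```

```text
[ 0.58728426 -0.10129258  0.19300862] 10.758279161387623 [0.05147177 0.9323364  0.28402797] 0.3460488372447069
```

View pics/w3c.png

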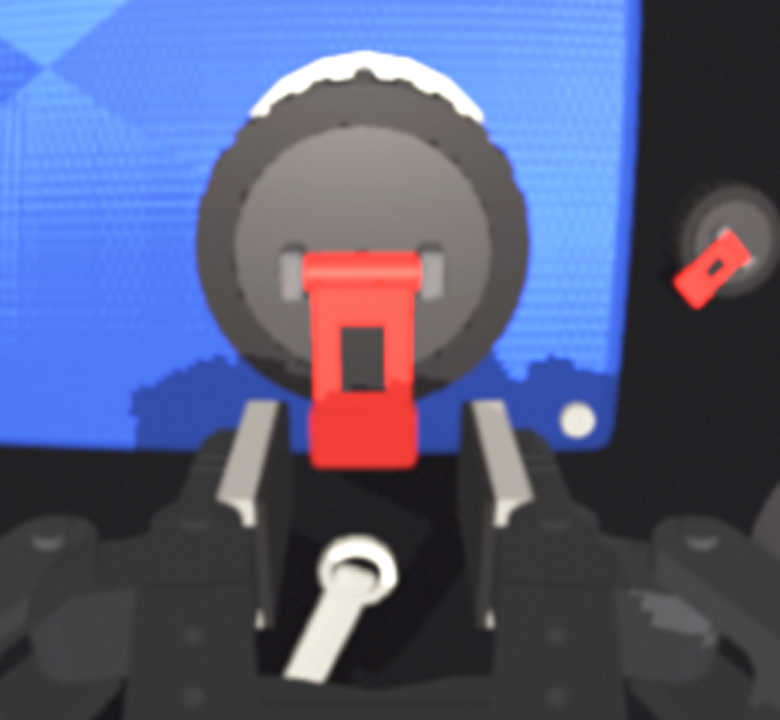

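The crop shows the lever pad at x 310–418, y 395–468, with the fingertips straddling it. The gripper centre is at about 374, so I shift 1.6 mm along -y before closing.

Call:
{"op": "step_arm", "data": {
  "commands": [
    {"gripper":0.3,"spin":0,"z":0,"x":0,"y":-1.6},
    {"gripper":0.4,"spin":0,"z":0,"x":0,"y":0},
    {"gripper":0.45,"spin":0,"z":0,"x":0,"y":0},
    {"gripper":0.5,"spin":0,"z":0,"x":0,"y":0},
    {"gripper":0.55,"spin":0,"z":0,"x":0,"y":0},
    {"gripper":0.6,"spin":0,"z":0,"x":0,"y":0},
    {"gripper":0.7,"spin":0,"z":0,"x":0,"y":0},
    {"gripper":0.8,"spin":0,"z":0,"x":0,"y":0},
    {"gripper":0.8,"spin":0,"z":0,"x":0,"y":0},
    {"gripper":0.8,"spin":0,"z":0,"x":0,"y":0}
  ],
  "force": 20
}}

```text
time: 4.25
eef_pos: [0.5861, -0.0995, 0.1914]
tcp_rot: [0.996, 0.094, -0.0, 0.0]
contact_force: [-0.9, -0.7, 0.4]
opening: 0.2
finger_force: 19.6
```

Call:
{"op": "step_arm", "data": {
  "commands": [
    {"gripper":0.8,"spin":0,"z":-2.5,"x":0.1,"y":0},
    {"gripper":0.8,"spin":0,"z":-2.5,"x":0.3,"y":0},
    {"gripper":0.8,"spin":0,"z":-2.4,"x":0.5,"y":0},
    {"gripper":0.8,"spin":0,"z":-2.4,"x":0.8,"y":0},
    {"gripper":0.8,"spin":0,"z":-2.3,"x":0.9,"y":0},
    {"gripper":0.8,"spin":0,"z":-2.2,"x":1.2,"y":0},
    {"gripper":0.8,"spin":0,"z":-2.1,"x":1.3,"y":0},
    {"gripper":0.8,"spin":0,"z":-2,"x":1.5,"y":0},
    {"gripper":0.8,"spin":0,"z":-1.8,"x":1.7,"y":0},
    {"gripper":0.8,"spin":0,"z":0,"x":0,"y":0}
  ]
}}

```text
time: 5.25
eef_pos: [0.594, -0.0978, 0.2121]
tcp_rot: [0.996, 0.094, -0.001, -0.0]
contact_force: [-4.4, -1.7, -2.2]
opening: 0.195
finger_force: 19.7
```

Call:
{"op": "step_arm", "data": {
  "commands": [
    {"gripper":0.8,"spin":0,"z":-1.7,"x":1.8,"y":0},
    {"gripper":0.8,"spin":0,"z":-1.5,"x":2,"y":0},
    {"gripper":0.8,"spin":0,"z":-1.3,"x":2.1,"y":0},
    {"gripper":0.8,"spin":0,"z":-1.1,"x":2.2,"y":0},
    {"gripper":0.8,"spin":0,"z":-0.9,"x":2.3,"y":0},
    {"gripper":0.8,"spin":0,"z":-0.7,"x":2.4,"y":0},
    {"gripper":0.8,"spin":0,"z":-0.5,"x":2.4,"y":0},
    {"gripper":0.8,"spin":0,"z":-0.3,"x":2.5,"y":0},
    {"gripper":0.8,"spin":0,"z":-0.1,"x":2.5,"y":0},
    {"gripper":0.8,"spin":0,"z":0,"x":0.5,"y":0}
  ]
}}

```text
time: 6.25
eef_pos: [0.6148, -0.0938, 0.2218]
tcp_rot: [0.996, 0.094, 0.0, -0.0]
contact_force: [-5.8, -0.9, 2.5]
opening: 0.193
finger_force: 19.5
```

Run:
```python
from h import *
s,c=wrist();wsave('w4',s,c);p,m,h=pose(s);print(p,h,s['contact_force'],s['opening'])
a=c['color'][100:340,130:390]
b=read_camera('scene');u=pix(b,[.622,-.095,.19]).astype(int);print(u)
bb=cv2.resize(b['color'][u[1]-40:u[1]+40,u[0]-43:u[0]+43],(520,480),interpolation=cv2.INTER_CUBIC)
save('w4c',np.hstack([cv2.resize(a,(520,480))[:,120:400],bb]))
```

```text
[ 0.61477059 -0.09381621  0.22180189] 10.779828227094931 [-5.77397157 -0.87357281  2.51616272] 0.1933833452681115
[231 187]
```

View pics/w4c.png

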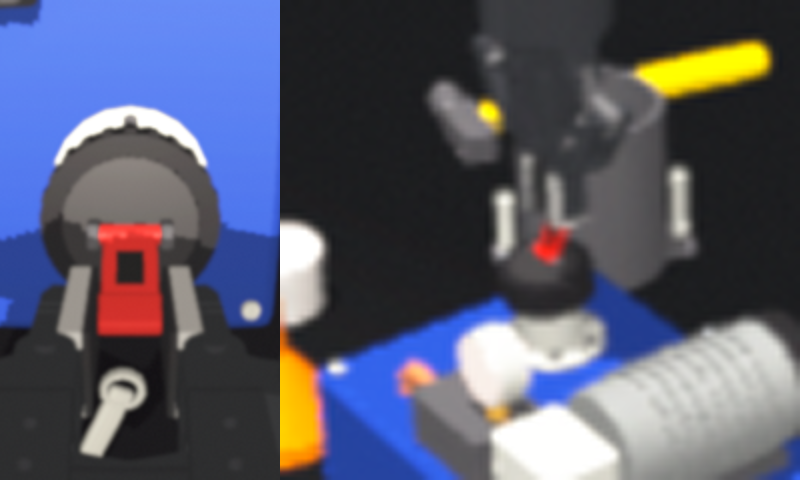

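The left half shows the lever in the pads, hinge at (130,232), tip edge at (130,334). I'll turn that into an angle.

Run:
```python
from h import *
d=np.load('w4.npz',allow_pickle=True);s=d['s'].item();c=d['c'].item()
p,m,h=pose(s);r=np.radians(10.8);ex=np.array([np.cos(r),np.sin(r),0]);C=np.array([.6222,-.0940,.158])
for a in (40,50,60,70,80,90,100):
    t=np.radians(a);f=lambda R,o:C+ex*(-.002-R*np.cos(t)+o*np.sin(t))+[0,0,.0265+R*np.sin(t)+o*np.cos(t)]
    print(a,[ (2*(wpix(s,c,f(R,o))-[190,100])).round(0) for R,o in((0,0),(.023,-.003),(.034,-.003),(.034,.003))])
print('cap ctr',(wpix(s,c,C+[0,0,.022])-[190,100])*2)
```

```text
40 [array([132., 249.]), array([132., 326.]), array([132., 363.]), array([132., 360.])]
50 [array([132., 249.]), array([132., 324.]), array([132., 361.]), array([132., 354.])]
60 [array([132., 249.]), array([132., 320.]), array([132., 354.]), array([132., 344.])]
70 [array([132., 249.]), array([132., 313.]), array([132., 344.]), array([132., 329.])]
80 [array([132., 249.]), array([132., 304.]), array([132., 330.]), array([132., 311.])]
90 [array([132., 249.]), array([132., 292.]), array([132., 311.]), array([132., 290.])]
100 [array([132., 249.]), array([132., 279.]), array([132., 290.]), array([132., 267.])]
cap ctr [131.71364262 237.55862778]
```

Call:
{"op": "step_arm", "data": {
  "commands": [
    {"gripper":0.5,"spin":0,"z":0,"x":0,"y":0},
    {"gripper":0.2,"spin":0,"z":0,"x":0,"y":0},
    {"gripper":0.2,"spin":0,"z":0,"x":0,"y":0},
    {"gripper":0.2,"spin":0,"z":0,"x":-8,"y":0},
    {"gripper":0.2,"spin":0,"z":0,"x":-10,"y":0},
    {"gripper":0.2,"spin":0,"z":0,"x":-12,"y":0},
    {"gripper":1,"spin":0,"z":0,"x":-6,"y":0},
    {"gripper":1,"spin":0,"z":4,"x":0,"y":0},
    {"gripper":1,"spin":0,"z":3,"x":0,"y":0},
    {"gripper":1,"spin":0,"z":0,"x":0,"y":0}
  ]
}}

```text
time: 7.35
eef_pos: [0.579, -0.1006, 0.2118]
tcp_rot: [0.996, 0.094, -0.0, -0.0]
contact_force: [-0.1, 0.5, -0.3]
opening: 0.001
finger_force: 0.0
```

Run:
```python
from h import *
s,c=wrist();wsave('w5',s,c);p,m,h=pose(s);print(p,h,s['contact_force'],s['opening'])
col=c['color'].astype(int);red=(col[...,0]>150)&(col[...,1]<90)&(col[...,2]<90)
n,l,st,ce=cv2.connectedComponentsWithStats(red.astype(np.uint8));print(st[1:][st[1:,4]>60])
r=np.radians(10.8);ex=np.array([np.cos(r),np.sin(r),0]);C=np.array([.6222,-.0940,.158])
print('TCP in cap x',(p-C)@ex, 'cap', wpix(s,c,C+[0,0,.022]))
for a in range(0,110,10):
    t=np.radians(a);f=lambda R,o:C+ex*(-.002-R*np.cos(t)+o*np.sin(t))+[0,0,.0265+R*np.sin(t)+o*np.cos(t)]
    print(a,[ wpix(s,c,f(R,o)).round(0)[1] for R,o in((0,0),(.023,-.003),(.034,-.003),(.034,.003))])
```

```text
[ 0.57900451 -0.10063028  0.21184289] 10.749860525487245 [-0.13057089  0.51484817 -0.31412751] 0.0009282821728773277
[[ 238  158   34    3   94]
 [ 235  165   40   51 1398]
 [ 352  170   18   21  132]]
TCP in cap x -0.04367277210050748 cap [256.02812192 163.11389262]
0 [np.float64(168.0), np.float64(207.0), np.float64(225.0), np.float64(229.0)]
10 [np.float64(168.0), np.float64(210.0), np.float64(229.0), np.float64(232.0)]
20 [np.float64(168.0), np.float64(211.0), np.float64(232.0), np.float64(233.0)]
30 [np.float64(168.0), np.float64(212.0), np.float64(233.0), np.float64(231.0)]
40 [np.float64(168.0), np.float64(211.0), np.float64(231.0), np.float64(228.0)]
50 [np.float64(168.0), np.float64(208.0), np.float64(228.0), np.float64(222.0)]
60 [np.float64(168.0), np.float64(204.0), np.float64(222.0), np.float64(214.0)]
70 [np.float64(168.0), np.float64(199.0), np.float64(214.0), np.float64(203.0)]
80 [np.float64(168.0), np.float64(192.0), np.float64(203.0), np.float64(191.0)]
90 [np.float64(168.0), np.float64(185.0), np.float64(191.0), np.float64(177.0)]
100 [np.float64(168.0), np.float64(176.0), np.float64(178.0), np.float64(163.0)]
```

Call:
{"op": "step_arm", "data": {
  "commands": [
    {"gripper":1,"spin":0,"z":0,"x":4,"y":0},
    {"gripper":1,"spin":0,"z":0,"x":4,"y":0},
    {"gripper":1,"spin":0,"z":0,"x":3,"y":0},
    {"gripper":1,"spin":0,"z":0,"x":3,"y":0},
    {"gripper":1,"spin":0,"z":0,"x":3,"y":0},
    {"gripper":1,"spin":0,"z":0,"x":3,"y":0},
    {"gripper":1,"spin":0,"z":0,"x":3,"y":0},
    {"gripper":1,"spin":0,"z":0,"x":2,"y":0},
    {"gripper":1,"spin":0,"z":0,"x":2,"y":0},
    {"gripper":1,"spin":0,"z":0,"x":0,"y":0}
  ]
}}

```text
time: 8.4
eef_pos: [0.6061, -0.0956, 0.2125]
tcp_rot: [0.996, 0.094, 0.0, -0.0]
contact_force: [-3.6, -0.6, 2.4]
opening: -0.001
finger_force: 1.2
```

Run:
```python
from h import *
s,c=wrist();wsave('w6',s,c);p,m,h=pose(s);print(p,h,s['contact_force'],s['opening'])
col=c['color'].astype(int);red=(col[...,0]>150)&(col[...,1]<90)&(col[...,2]<90)
n,l,st,ce=cv2.connectedComponentsWithStats(red.astype(np.uint8));print(st[1:][st[1:,4]>60])
save('w6c',c['color'][120:320,140:380],3.2)
r=np.radians(10.8);ex=np.array([np.cos(r),np.sin(r),0])
for C in(np.array([.6222,-.0940,.158]),np.array([.6242,-.0936,.158])):
  for a in range(60,110,10):
    t=np.radians(a);f=lambda R,o:C+ex*(-.002-R*np.cos(t)+o*np.sin(t))+[0,0,.0265+R*np.sin(t)+o*np.cos(t)]
    print(a,[ ((wpix(s,c,f(R,o))[1]-120)*3.2).round(0) for R,o in((0,0),(.023,.003),(.034,-.003),(.034,.003))])
```

```text
[ 0.60609293 -0.09559671  0.21247344] 10.756839740639496 [-3.57227037 -0.60621533  2.41267952] -0.0005428612338517691
[[ 350  190   24   23  258]
 [ 235  203   39   42 1257]]
60 [np.float64(308.0), np.float64(408.0), np.float64(487.0), np.float64(468.0)]
70 [np.float64(308.0), np.float64(390.0), np.float64(469.0), np.float64(443.0)]
80 [np.float64(308.0), np.float64(368.0), np.float64(443.0), np.float64(411.0)]
90 [np.float64(308.0), np.float64(343.0), np.float64(411.0), np.float64(373.0)]
100 [np.float64(308.0), np.float64(317.0), np.float64(373.0), np.float64(332.0)]
60 [np.float64(297.0), np.float64(397.0), np.float64(476.0), np.float64(457.0)]
70 [np.float64(297.0), np.float64(378.0), np.float64(457.0), np.float64(431.0)]
80 [np.float64(297.0), np.float64(356.0), np.float64(431.0), np.float64(398.0)]
90 [np.float64(297.0), np.float64(331.0), np.float64(398.0), np.float64(360.0)]
100 [np.float64(297.0), np.float64(304.0), np.float64(360.0), np.float64(319.0)]
```

View pics/w6c.png

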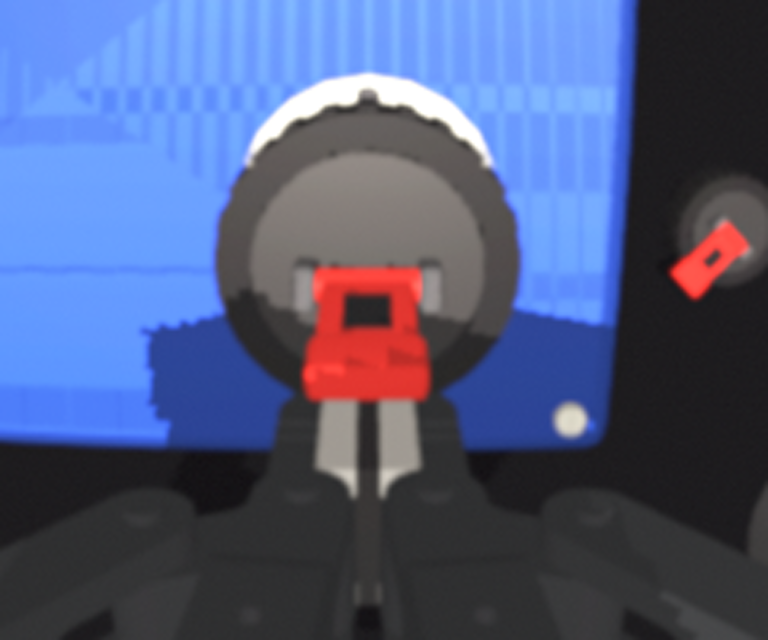

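The crop shows the lever nearly upright: hinge bar at y≈283, pad edges at y≈335/365/398, which gives about 86°. A little more push is needed.

Call:
{"op": "step_arm", "data": {
  "commands": [
    {"gripper":1,"spin":0,"z":0,"x":1,"y":0},
    {"gripper":1,"spin":0,"z":0,"x":1,"y":0},
    {"gripper":1,"spin":0,"z":0,"x":1,"y":0},
    {"gripper":1,"spin":0,"z":0,"x":1,"y":0},
    {"gripper":1,"spin":0,"z":0,"x":0,"y":0},
    {"gripper":1,"spin":0,"z":0,"x":-10,"y":0},
    {"gripper":1,"spin":0,"z":-10,"x":-20,"y":0},
    {"gripper":0,"spin":0,"z":-40,"x":-20,"y":0},
    {"gripper":-1,"spin":0,"z":-30,"x":0,"y":0},
    {"gripper":-1,"spin":0,"z":-30,"x":0,"y":0}
  ]
}}

```text
time: 9.45
eef_pos: [0.5599, -0.1042, 0.3237]
tcp_rot: [0.996, 0.093, 0.001, -0.0]
contact_force: [0.9, -0.1, 0.0]
opening: 0.506
finger_force: 0.0
```

Run:
```python
from h import *
s,c=wrist();wsave('w7',s,c);p,m,h=pose(s);print(p,h,s['contact_force'],s['opening'])
save('w7c',c['color'][60:200,170:350],4.2)
```

```text
[ 0.55991297 -0.10424621  0.32366901] 10.726107613306635 [ 0.93305191 -0.06532468  0.00817671] 0.5060973922775068
```

View pics/w7c.png

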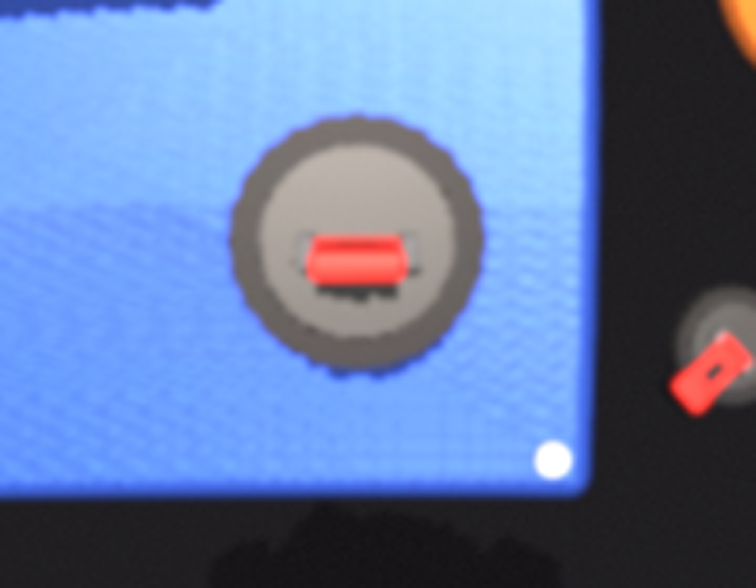

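The crop shows the lever standing upright, seen end-on at (357,260), on the cap circle x 232–484, y 115–368, centre (358,241).

Run:
```python
from h import *
d=np.load('w7.npz',allow_pickle=True);s=d['s'].item();c=d['c'].item()
p,m,h=pose(s)
C=wray(s,c,170+358/4.2,60+241.5/4.2,.172);print(C,'tool mm',(m.T@(C-p)*1000).round(1)); C[2]=.158
r=np.radians(10.8);ex=np.array([np.cos(r),np.sin(r),0])
for a in range(80,105,5):
    t=np.radians(a);f=lambda R,o:C+ex*(-.002-R*np.cos(t)+o*np.sin(t))+[0,0,.0265+R*np.sin(t)+o*np.cos(t)]
    print(a,[ ((wpix(s,c,f(R,o))[1]-60)*4.2).round(0) for R,o in((0,0),(.023,.003),(.034,-.003),(.034,.003))])
```

```text
[ 0.62443642 -0.09344943  0.172     ] tool mm [ 65.2   1.4 151.8]
80 [np.float64(252.0), np.float64(262.0), np.float64(306.0), np.float64(275.0)]
85 [np.float64(252.0), np.float64(252.0), np.float64(291.0), np.float64(259.0)]
90 [np.float64(252.0), np.float64(241.0), np.float64(275.0), np.float64(243.0)]
95 [np.float64(252.0), np.float64(231.0), np.float64(259.0), np.float64(227.0)]
100 [np.float64(252.0), np.float64(221.0), np.float64(243.0), np.float64(212.0)]
```

Call:
{"op": "step_arm", "data": {
  "commands": [
    {"gripper":1,"spin":0,"z":20,"x":15,"y":1.4},
    {"gripper":1,"spin":0,"z":30,"x":15,"y":0},
    {"gripper":1,"spin":0,"z":30,"x":0,"y":0},
    {"gripper":1,"spin":0,"z":25,"x":0,"y":0},
    {"gripper":1,"spin":0,"z":7,"x":5,"y":0},
    {"gripper":1,"spin":0,"z":0,"x":5,"y":0},
    {"gripper":1,"spin":0,"z":0,"x":5,"y":0},
    {"gripper":1,"spin":0,"z":0,"x":3,"y":0},
    {"gripper":1,"spin":0,"z":0,"x":2,"y":0},
    {"gripper":1,"spin":0,"z":0,"x":0,"y":0}
  ]
}}

```text
time: 10.5
eef_pos: [0.6105, -0.0966, 0.2122]
tcp_rot: [0.996, 0.094, 0.001, 0.001]
contact_force: [-2.7, -0.5, 1.8]
opening: 0.003
finger_force: 1.3
```

Call:
{"op": "step_arm", "data": {
  "commands": [
    {"gripper":1,"spin":0,"z":0,"x":1,"y":0},
    {"gripper":1,"spin":0,"z":0,"x":1,"y":0},
    {"gripper":1,"spin":0,"z":0,"x":1,"y":0},
    {"gripper":1,"spin":0,"z":0,"x":0.5,"y":0},
    {"gripper":1,"spin":0,"z":0,"x":0,"y":0},
    {"gripper":1,"spin":0,"z":0,"x":0,"y":0},
    {"gripper":1,"spin":0,"z":0,"x":0,"y":0},
    {"gripper":1,"spin":0,"z":0,"x":0,"y":0},
    {"gripper":1,"spin":0,"z":0,"x":0,"y":0},
    {"gripper":1,"spin":0,"z":0,"x":0,"y":0}
  ]
}}

```text
time: 11.5
eef_pos: [0.6133, -0.0957, 0.2106]
tcp_rot: [0.996, 0.094, -0.0, 0.0]
contact_force: [-4.1, -0.8, 2.8]
opening: -0.001
finger_force: 2.3
```

Call:
{"op": "step_arm", "data": {
  "commands": [
    {"gripper":1,"spin":0,"z":0,"x":-10,"y":0},
    {"gripper":1,"spin":0,"z":-20,"x":-20,"y":0},
    {"gripper":0,"spin":0,"z":-40,"x":-20,"y":0},
    {"gripper":-1,"spin":0,"z":-40,"x":-4,"y":0},
    {"gripper":-1,"spin":0,"z":-13,"x":0,"y":0},
    {"gripper":-1,"spin":0,"z":0,"x":0,"y":0},
    {"gripper":-1,"spin":0,"z":0,"x":0,"y":0},
    {"gripper":-1,"spin":0,"z":0,"x":0,"y":0},
    {"gripper":-1,"spin":0,"z":0,"x":0,"y":0},
    {"gripper":-1,"spin":0,"z":0,"x":0,"y":0}
  ]
}}

```text
time: 12.5
eef_pos: [0.5601, -0.1055, 0.3219]
tcp_rot: [0.996, 0.094, -0.001, -0.001]
contact_force: [0.8, -0.1, -0.0]
opening: 0.997
finger_force: 0.0
```

Run:
```python
from h import *
s,c=wrist();wsave('w8',s,c);p,m,h=pose(s);print(p,h,s['qpos'],s['contact_force'],s['opening'])
col=c['color'].astype(int)
C=np.array([.6244,-.0934,.158]); cp=wpix(s,c,C+[0,0,.014]);print('pred cap ctr',cp)
# cap = not blue around
near=np.hypot(*(np.mgrid[:384,:512]-cp[::-1,None,None]))<45
cap=(near&((col[...,2]-col[...,0])<40)).astype(np.uint8)
cap=cv2.morphologyEx(cap,cv2.MORPH_OPEN,np.ones((5,5)));n,l,st,ce=cv2.connectedComponentsWithStats(cap);k=1+np.argmax(st[1:,4]);cc=max(cv2.findContours((l==k).astype(np.uint8),0,1)[0],key=len)
(o,r)=cv2.minEnclosingCircle(cc);print(o,r,st[k]);w=wray(s,c,*o,.172);print(w,m.T@(w-p)*1000)
red=(col[...,0]>150)&(col[...,1]<110)&(col[...,2]<110);n,l,st,ce=cv2.connectedComponentsWithStats(red.astype(np.uint8));print(st[1:][st[1:,4]>40])
r=np.radians(10.8);ex=np.array([np.cos(r),np.sin(r),0]);C=w.copy();C[2]=.158
for a in range(85,105,5):
    t=np.radians(a);f=lambda R,o:C+ex*(-.002-R*np.cos(t)+o*np.sin(t))+[0,0,.0265+R*np.sin(t)+o*np.cos(t)]
    print(a,[ wpix(s,c,f(R,o))[1].round(1) for R,o in((0,0),(.034,-.003),(.034,.003))])
u,v=cp.astype(int);print(col[v-4:v+14,u].tolist())
```

```text
[ 0.56007141 -0.10553466  0.32188563] 10.762515007619454 [-3.64271731e-01  6.19418288e-03  1.75058424e+00  1.13209480e-04
  1.38754242e+00  1.01866422e+00] [ 0.83803847 -0.14765145 -0.04318501] 0.9969825309293413
pred cap ctr [254.08373774 116.87719466]
(253.224365234375, 116.65081787109375) 30.2093505859375 [ 224   87   60   60 2810]
[ 0.62445987 -0.09257868  0.172     ] [ 66.01446144  -0.47581589 149.73742288]
[[341  35  26  48  76]
 [379  44  14  13 106]
 [243 117  22   6 109]
 [329 139  19  19 189]]
85 [np.float64(119.3), np.float64(128.5), np.float64(120.9)]
90 [np.float64(119.3), np.float64(124.7), np.float64(117.1)]
95 [np.float64(119.3), np.float64(120.9), np.float64(113.3)]
100 [np.float64(119.3), np.float64(117.1), np.float64(109.5)]
[[255, 110, 98], [255, 127, 113], [255, 138, 123], [255, 141, 125], [255, 134, 119], [255, 109, 97], [255, 74, 66], [203, 48, 43], [176, 44, 40], [174, 48, 43], [147, 58, 54], [108, 77, 75], [113, 108, 105], [147, 140, 136], [163, 156, 150], [165, 158, 152], [163, 156, 150], [163, 155, 149]]
```

Call:
{"op": "step_arm", "data": {
  "commands": [
    {"gripper":-1,"spin":0,"z":0,"x":33,"y":-0.5},
    {"gripper":-1,"spin":0,"z":0,"x":33,"y":0},
    {"gripper":-1,"spin":0,"z":30,"x":0,"y":0},
    {"gripper":-1,"spin":0,"z":30,"x":0,"y":0},
    {"gripper":-1,"spin":0,"z":25,"x":0,"y":0},
    {"gripper":-1,"spin":0,"z":20,"x":0,"y":0},
    {"gripper":-1,"spin":0,"z":15,"x":0,"y":0},
    {"gripper":-1,"spin":0,"z":10,"x":0,"y":0},
    {"gripper":-1,"spin":0,"z":0,"x":0,"y":0},
    {"gripper":-1,"spin":0,"z":0,"x":0,"y":0}
  ]
}}

```text
time: 13.55
eef_pos: [0.6256, -0.0931, 0.1945]
tcp_rot: [0.996, 0.094, 0.001, 0.0]
contact_force: [0.6, 0.2, 1.4]
opening: 1.001
finger_force: 0.0
```

Call:
{"op": "step_arm", "data": {
  "commands": [
    {"gripper":-1,"spin":0,"z":10,"x":0,"y":0},
    {"gripper":-1,"spin":0,"z":9,"x":0,"y":0},
    {"gripper":-0.8,"spin":0,"z":0,"x":0,"y":0},
    {"gripper":-0.65,"spin":0,"z":0,"x":0,"y":0},
    {"gripper":-0.55,"spin":0,"z":0,"x":0,"y":0},
    {"gripper":-0.5,"spin":0,"z":0,"x":0,"y":0},
    {"gripper":-0.45,"spin":0,"z":0,"x":0,"y":0},
    {"gripper":-0.4,"spin":0,"z":0,"x":0,"y":0},
    {"gripper":-0.4,"spin":0,"z":0,"x":0,"y":0},
    {"gripper":-0.4,"spin":0,"z":0,"x":0,"y":0}
  ],
  "force": 20
}}

```text
time: 14.55
eef_pos: [0.6251, -0.0929, 0.1747]
tcp_rot: [0.996, 0.094, 0.0, 0.0]
contact_force: [-0.0, -0.9, 0.0]
opening: 0.701
finger_force: 0.0
```

Call:
{"op": "step_arm", "data": {
  "commands": [
    {"gripper":-0.36,"spin":0,"z":1,"x":0,"y":0},
    {"gripper":-0.32,"spin":0,"z":1,"x":0,"y":0},
    {"gripper":-0.28,"spin":0,"z":0,"x":0,"y":0},
    {"gripper":-0.24,"spin":0,"z":0,"x":0,"y":0},
    {"gripper":-0.2,"spin":0,"z":0,"x":0,"y":0},
    {"gripper":-0.1,"spin":0,"z":0,"x":0,"y":0},
    {"gripper":0,"spin":0,"z":0,"x":0,"y":0},
    {"gripper":0,"spin":0,"z":0,"x":0,"y":0},
    {"gripper":0,"spin":0,"z":0,"x":0,"y":0},
    {"gripper":0,"spin":0,"z":0,"x":0,"y":0}
  ],
  "force": 20
}}

```text
time: 15.55
eef_pos: [0.6252, -0.0926, 0.1728]
tcp_rot: [0.996, 0.094, 0.0, -0.0]
contact_force: [-1.7, 3.8, 4.4]
opening: 0.646
finger_force: 21.1
```

Call:
{"op": "step_arm", "data": {
  "commands": [
    {"gripper":0,"spin":0,"z":0,"x":0,"y":-0.3},
    {"gripper":0,"spin":0,"z":0,"x":-0.3,"y":-0.3},
    {"gripper":0,"spin":0,"z":0,"x":0,"y":0},
    {"gripper":0,"spin":0,"z":0,"x":0,"y":0},
    {"gripper":0,"spin":0,"z":0,"x":0,"y":0},
    {"gripper":0,"spin":0,"z":0.3,"x":0,"y":0},
    {"gripper":0,"spin":0,"z":0.3,"x":0,"y":0},
    {"gripper":0,"spin":0,"z":0.3,"x":0,"y":0},
    {"gripper":0,"spin":0,"z":0,"x":0,"y":0},
    {"gripper":0,"spin":0,"z":0,"x":0,"y":0}
  ],
  "force": 40
}}

```text
time: 16.55
eef_pos: [0.6251, -0.0927, 0.1723]
tcp_rot: [0.996, 0.094, 0.001, 0.0]
contact_force: [1.4, 1.3, 5.3]
opening: 0.64
finger_force: 44.4
```

Call:
{"op": "step_arm", "data": {
  "commands": [
    {"gripper":0,"spin":0,"z":0.4,"x":0,"y":0},
    {"gripper":0,"spin":0,"z":0.4,"x":0,"y":0},
    {"gripper":0,"spin":0,"z":0.4,"x":0,"y":0},
    {"gripper":0,"spin":0,"z":0.3,"x":0,"y":0},
    {"gripper":0,"spin":0,"z":0,"x":0,"y":0},
    {"gripper":0,"spin":0,"z":0,"x":0,"y":0},
    {"gripper":0,"spin":0,"z":0,"x":0,"y":0},
    {"gripper":0,"spin":0,"z":0,"x":0,"y":0},
    {"gripper":0,"spin":0,"z":0,"x":0,"y":0},
    {"gripper":0,"spin":0,"z":0,"x":0,"y":0}
  ]
}}

```text
time: 17.55
eef_pos: [0.6251, -0.0927, 0.171]
tcp_rot: [0.996, 0.094, 0.001, 0.0]
contact_force: [2.4, 2.6, 5.7]
opening: 0.638
finger_force: 44.5
```

Call:
{"op": "step_arm", "data": {
  "commands": [
    {"gripper":0,"spin":0,"z":0.4,"x":0,"y":0},
    {"gripper":0,"spin":0,"z":0.4,"x":0,"y":0},
    {"gripper":0,"spin":0,"z":0.4,"x":0,"y":0},
    {"gripper":0,"spin":0,"z":0.3,"x":0,"y":0},
    {"gripper":0,"spin":0,"z":0,"x":0,"y":0},
    {"gripper":0,"spin":0,"z":0,"x":0,"y":0},
    {"gripper":0,"spin":0,"z":0,"x":0,"y":0},
    {"gripper":0,"spin":0,"z":0,"x":0,"y":0},
    {"gripper":0,"spin":0,"z":0,"x":0,"y":0},
    {"gripper":0,"spin":0,"z":0,"x":0,"y":0}
  ]
}}

```text
time: 18.55
eef_pos: [0.6251, -0.0927, 0.1695]
tcp_rot: [0.996, 0.094, 0.001, 0.0]
contact_force: [2.6, 1.3, 6.1]
opening: 0.636
finger_force: 44.5
```

Call:
{"op": "step_arm", "data": {
  "commands": [
    {"gripper":0,"spin":0,"z":0.4,"x":0.2,"y":-0.1},
    {"gripper":0,"spin":0,"z":0.4,"x":0,"y":0},
    {"gripper":0,"spin":0,"z":0.4,"x":0,"y":0},
    {"gripper":0,"spin":0,"z":0.3,"x":0,"y":0},
    {"gripper":0,"spin":0,"z":0,"x":0,"y":0},
    {"gripper":0,"spin":0,"z":0,"x":0,"y":0},
    {"gripper":0,"spin":0,"z":0,"x":0,"y":0},
    {"gripper":0,"spin":0,"z":0,"x":0,"y":0},
    {"gripper":0,"spin":0,"z":0,"x":0,"y":0},
    {"gripper":0,"spin":0,"z":0,"x":0,"y":0}
  ]
}}

```text
time: 19.55
eef_pos: [0.6252, -0.0927, 0.168]
tcp_rot: [0.996, 0.094, 0.0, 0.001]
contact_force: [1.0, 1.6, 5.9]
opening: 0.636
finger_force: 44.5
```

Call:
{"op": "step_arm", "data": {
  "commands": [
    {"gripper":0,"spin":0,"z":0.4,"x":0,"y":0},
    {"gripper":0,"spin":0,"z":0.4,"x":0,"y":0},
    {"gripper":0,"spin":0,"z":0.4,"x":0,"y":0},
    {"gripper":0,"spin":0,"z":0,"x":0,"y":0},
    {"gripper":0,"spin":0,"z":0,"x":0,"y":0},
    {"gripper":0,"spin":0,"z":0,"x":0,"y":0},
    {"gripper":0,"spin":0,"z":0,"x":0,"y":0},
    {"gripper":0,"spin":0,"z":0,"x":0,"y":0},
    {"gripper":0,"spin":0,"z":0,"x":0,"y":0},
    {"gripper":0,"spin":0,"z":0,"x":0,"y":0}
  ]
}}

```text
time: 20.55
eef_pos: [0.6252, -0.0927, 0.1675]
tcp_rot: [0.996, 0.094, 0.0, 0.001]
contact_force: [-0.4, 1.1, 8.4]
opening: 0.64
finger_force: 44.8
```

Run:
```python
from h import *
F=[];
for i in range(3):
    c=read_camera('scene');s=get_state();F.append(s['contact_force'])
print(np.array(F).round(2),s['eef_pos'],s['opening'],s['time'])
s,c=wrist();wsave('w9',s,c);d=np.load('w8.npz',allow_pickle=True)
z=c['z_map'];p,m,h=pose(s)
M=np.array(c['mount'])
v,u=np.mgrid[:384,:512];a=np.stack([u-c['cx'],v-c['cy']],-1);r=np.hypot(a[...,0],a[...,1])+1e-9;t=r/c['fx']
P=np.stack([np.tan(t)*a[...,0]/r,-np.tan(t)*a[...,1]/r,-np.ones_like(r)],-1)*z[...,None]
P=(P@M[:3,:3].T+M[:3,3])@m.T+p
rr=np.hypot(P[...,0]-.6248,P[...,1]+.0928);g=(z>0)&(rr<.026)&(rr>.012)&(P[...,2]>.15)&(P[...,2]<.2)&((P[...,0]-.6248)>0)
print('cap top z',np.percentile(P[g][:,2],[10,50,90]),g.sum())
g=(z>0)&(P[...,2]>.1)&(P[...,2]<.14)&(P[...,0]>.68)&(P[...,0]<.72);print('tank',np.median(P[g][:,2]))
```

```text
[[-0.11  1.    7.99]
 [ 0.62  1.68  7.9 ]
 [ 0.4   1.9   8.  ]] [ 0.62517221 -0.09269462  0.16751366] 0.6386934754731413 20.7
cap top z [0.17404056 0.17500603 0.17595007] 3605
tank 0.120041618070866
```

Call:
{"op": "step_arm", "data": {
  "commands": [
    {"gripper":0,"spin":0,"z":0.3,"x":0,"y":0},
    {"gripper":0,"spin":-2,"z":0,"x":0,"y":0},
    {"gripper":0,"spin":-3,"z":0,"x":0,"y":0},
    {"gripper":0,"spin":-3,"z":0,"x":0,"y":0},
    {"gripper":0,"spin":-3,"z":0,"x":0,"y":0},
    {"gripper":0,"spin":-3,"z":0,"x":0,"y":0},
    {"gripper":0,"spin":-3,"z":0,"x":0,"y":0},
    {"gripper":0,"spin":0,"z":0,"x":0,"y":0},
    {"gripper":0,"spin":0,"z":0,"x":0,"y":0},
    {"gripper":0,"spin":0,"z":0,"x":0,"y":0}
  ]
}}

```text
time: 21.75
eef_pos: [0.6252, -0.0924, 0.1675]
tcp_rot: [0.971, 0.24, 0.0, 0.0]
contact_force: [-0.2, 1.7, 8.1]
opening: 0.637
finger_force: 44.8
```

```bash
cat >> h.py <<'E'
def lev():
    s,c=wrist();col=c['color'].astype(int);red=(col[...,0]>150)&(col[...,1]<110)&(col[...,2]<110);red[:,:150]=0;red[:,330:]=0
    p,m,h=pose(s);print(p.round(4),round(h,1),s['contact_force'].round(1),s['wrist_torque'].round(3),s['opening'].round(3))
    cs=[q for q in cv2.findContours(red.astype(np.uint8),0,1)[0] if cv2.contourArea(q)>100]
    print([cv2.minAreaRect(q) for q in cs]);return s,c
E
python3 -c "from h import *;lev()"
```

```text
Traceback (most recent call last):
  File "h.py", line 30, in lev
    p,m,h=pose(s);print(p.round(4),round(h,1),s['contact_force'].round(1),s['wrist_torque'].round(3),s['opening'].round(3))
                                                                                                     ^^^^^^^^^^^^^^^^^^
AttributeError: 'float' object has no attribute 'round'
```

```bash
sed -i "s/,s\['opening'\].round(3))/,s['opening'])/" h.py; python3 -c "from h import *;lev()"
```

```text
[ 0.6252 -0.0923  0.1675] 27.8 [-0.7  2.7  8.8] [0.483 0.149 0.02 ] 0.6362071315435942
[((253.49996948242188, 297.9999694824219), (49.99999237060547, 48.99999237060547), 90.0)]
```

Call:
{"op": "step_arm", "data": {
  "commands": [
    {"gripper":0,"spin":-4,"z":0,"x":0,"y":0},
    {"gripper":0,"spin":-4,"z":0,"x":0,"y":0},
    {"gripper":0,"spin":-4,"z":0,"x":0,"y":0},
    {"gripper":0,"spin":-4,"z":0,"x":0,"y":0},
    {"gripper":0,"spin":-4,"z":0,"x":0,"y":0},
    {"gripper":0,"spin":-4,"z":0,"x":0,"y":0},
    {"gripper":0,"spin":-4,"z":0,"x":0,"y":0},
    {"gripper":0,"spin":-4,"z":0,"x":0,"y":0},
    {"gripper":0,"spin":0,"z":0,"x":0,"y":0},
    {"gripper":0,"spin":0,"z":0,"x":0,"y":0}
  ]
}}

```text
time: 22.85
eef_pos: [0.6248, -0.0918, 0.1674]
tcp_rot: [0.867, 0.498, -0.0, -0.0]
contact_force: [-0.8, 4.8, 10.3]
opening: 0.64
finger_force: 44.9
```

```bash
python3 -c "from h import *;lev()"
```

```text
[ 0.6248 -0.0918  0.1674] 59.8 [-0.8  4.8 10.3] [0.715 0.387 0.028] 0.6402978047855026
[((253.5, 298.0), (50.0, 49.0), 90.0)]
```

Call:
{"op": "step_arm", "data": {
  "commands": [
    {"gripper":0,"spin":0,"z":-0.3,"x":0.35,"y":-0.2},
    {"gripper":0,"spin":-4,"z":0,"x":0,"y":0},
    {"gripper":0,"spin":-4,"z":0,"x":0,"y":0},
    {"gripper":0,"spin":-4,"z":0,"x":0,"y":0},
    {"gripper":0,"spin":-4,"z":0,"x":0,"y":0},
    {"gripper":0,"spin":-4,"z":0,"x":0,"y":0},
    {"gripper":0,"spin":0,"z":0,"x":0,"y":0},
    {"gripper":0,"spin":0,"z":0,"x":0,"y":0},
    {"gripper":0,"spin":0,"z":0,"x":0,"y":0},
    {"gripper":0,"spin":0,"z":0,"x":0,"y":0}
  ]
}}

```text
time: 23.9
eef_pos: [0.6244, -0.0914, 0.1674]
tcp_rot: [0.767, 0.641, -0.0, -0.001]
contact_force: [-2.0, 4.1, 9.5]
opening: 0.64
finger_force: 44.9
```

Call:
{"op": "step_arm", "data": {
  "commands": [
    {"gripper":0,"spin":0,"z":-0.5,"x":0.4,"y":-0.3},
    {"gripper":0,"spin":-4,"z":0,"x":0,"y":0},
    {"gripper":0,"spin":-4,"z":0,"x":0,"y":0},
    {"gripper":0,"spin":-4,"z":0,"x":0,"y":0},
    {"gripper":0,"spin":-4,"z":0,"x":0,"y":0},
    {"gripper":0,"spin":-4,"z":0,"x":0,"y":0},
    {"gripper":0,"spin":-4,"z":0,"x":0,"y":0},
    {"gripper":0,"spin":-4,"z":0,"x":0,"y":0},
    {"gripper":0,"spin":0,"z":0,"x":0,"y":0},
    {"gripper":0,"spin":0,"z":0,"x":0,"y":0}
  ]
}}

```text
time: 24.9
eef_pos: [0.624, -0.0915, 0.1675]
tcp_rot: [0.589, 0.808, -0.001, -0.001]
contact_force: [-2.3, 2.5, 8.1]
opening: 0.635
finger_force: 44.8
```

```bash
python3 -c "from h import *;lev()"
```

```text
[ 0.624  -0.0915  0.1675] 107.8 [-2.3  2.5  8.1] [0.36  0.478 0.011] 0.634748855708046
[((253.5, 298.0), (50.0, 49.0), 90.0)]
```

Call:
{"op": "step_arm", "data": {
  "commands": [
    {"gripper":0,"spin":0,"z":0,"x":0.3,"y":-0.2},
    {"gripper":0,"spin":0,"z":-0.7,"x":0,"y":0},
    {"gripper":0,"spin":0,"z":-0.7,"x":0,"y":0},
    {"gripper":0,"spin":0,"z":-0.7,"x":0,"y":0},
    {"gripper":0,"spin":0,"z":-0.7,"x":0,"y":0},
    {"gripper":0,"spin":0,"z":-0.7,"x":0,"y":0},
    {"gripper":0,"spin":0,"z":-0.7,"x":0,"y":0},
    {"gripper":0,"spin":0,"z":-0.7,"x":0,"y":0},
    {"gripper":0,"spin":0,"z":0,"x":0,"y":0},
    {"gripper":0,"spin":0,"z":0,"x":0,"y":0}
  ]
}}

```text
time: 25.95
eef_pos: [0.6239, -0.0914, 0.1711]
tcp_rot: [0.589, 0.808, -0.001, -0.0]
contact_force: [-1.3, -0.7, 3.0]
opening: 0.641
finger_force: 44.2
```

Call:
{"op": "step_arm", "data": {
  "commands": [
    {"gripper":0,"spin":0,"z":-1,"x":0,"y":0},
    {"gripper":0,"spin":0,"z":-1,"x":0,"y":0},
    {"gripper":0,"spin":0,"z":-1,"x":0,"y":0},
    {"gripper":0,"spin":0,"z":-1,"x":0,"y":0},
    {"gripper":0,"spin":0,"z":-1,"x":0,"y":0},
    {"gripper":0,"spin":0,"z":-1,"x":0,"y":0},
    {"gripper":0,"spin":0,"z":-1,"x":0,"y":0},
    {"gripper":0,"spin":0,"z":-1,"x":0,"y":0},
    {"gripper":0,"spin":0,"z":-1,"x":0,"y":0},
    {"gripper":0,"spin":0,"z":0,"x":0,"y":0}
  ]
}}

```text
time: 26.95
eef_pos: [0.6238, -0.0908, 0.1797]
tcp_rot: [0.59, 0.808, -0.0, -0.001]
contact_force: [-3.4, -1.6, -3.8]
opening: 0.634
finger_force: 43.6
```

Call:
{"op": "step_arm", "data": {
  "commands": [
    {"gripper":0,"spin":0,"z":0,"x":-0.1,"y":-0.4},
    {"gripper":0,"spin":0,"z":0,"x":0,"y":0},
    {"gripper":0,"spin":0,"z":-1,"x":0,"y":0},
    {"gripper":0,"spin":0,"z":-1,"x":0,"y":0},
    {"gripper":0,"spin":0,"z":-1,"x":0,"y":0},
    {"gripper":0,"spin":0,"z":-1,"x":0,"y":0},
    {"gripper":0,"spin":0,"z":0,"x":0,"y":0},
    {"gripper":0,"spin":0,"z":0,"x":0,"y":0},
    {"gripper":0,"spin":0,"z":0,"x":0,"y":0},
    {"gripper":0,"spin":0,"z":0,"x":0,"y":0}
  ]
}}

```text
time: 27.95
eef_pos: [0.624, -0.0914, 0.1844]
tcp_rot: [0.59, 0.808, 0.0, 0.0]
contact_force: [0.1, 0.1, -1.9]
opening: 0.643
finger_force: 43.8
```

```bash
python3 -c "from h import *;lev()"
```

```text
[ 0.624  -0.0914  0.1844] 107.8 [ 0.1  0.1 -1.9] [-0.043 -0.027  0.029] 0.6427087891921485
[((255.0, 298.0), (50.0, 52.0), 90.0)]
```

Call:
{"op": "step_arm", "data": {
  "commands": [
    {"gripper":0,"spin":0,"z":-3,"x":0,"y":0},
    {"gripper":0,"spin":0,"z":-3,"x":0,"y":0},
    {"gripper":0,"spin":0,"z":-5,"x":0,"y":0},
    {"gripper":0,"spin":0,"z":-10,"x":0,"y":0},
    {"gripper":0,"spin":0,"z":-15,"x":0,"y":0},
    {"gripper":0,"spin":0,"z":-20,"x":0,"y":0},
    {"gripper":0,"spin":0,"z":-20,"x":0,"y":0},
    {"gripper":0,"spin":0,"z":-20,"x":0,"y":0},
    {"gripper":0,"spin":0,"z":-15,"x":0,"y":0},
    {"gripper":0,"spin":0,"z":-5,"x":0,"y":0}
  ]
}}

```text
time: 29.0
eef_pos: [0.6249, -0.0917, 0.3041]
tcp_rot: [0.589, 0.808, 0.001, 0.002]
contact_force: [0.5, -0.4, -1.2]
opening: 0.641
finger_force: 43.8
```

Call:
{"op": "step_arm", "data": {
  "commands": [
    {"gripper":0,"spin":0,"z":0,"x":10,"y":0},
    {"gripper":0,"spin":0,"z":0,"x":20,"y":0},
    {"gripper":0,"spin":0,"z":0,"x":30,"y":0},
    {"gripper":0,"spin":0,"z":0,"x":30,"y":0},
    {"gripper":0,"spin":0,"z":0,"x":30,"y":0},
    {"gripper":0,"spin":0,"z":0,"x":30,"y":0},
    {"gripper":0,"spin":0,"z":0,"x":30,"y":0},
    {"gripper":0,"spin":0,"z":0,"x":30,"y":0},
    {"gripper":0,"spin":0,"z":0,"x":30,"y":0},
    {"gripper":0,"spin":0,"z":0,"x":30,"y":0}
  ]
}}

```text
time: 30.0
eef_pos: [0.5394, 0.1681, 0.2987]
tcp_rot: [0.589, 0.808, -0.001, -0.001]
contact_force: [0.1, -0.3, -2.0]
opening: 0.643
finger_force: 43.8
```

Call:
{"op": "step_arm", "data": {
  "commands": [
    {"gripper":0,"spin":0,"z":0,"x":30,"y":0},
    {"gripper":0,"spin":0,"z":0,"x":30,"y":0},
    {"gripper":0,"spin":0,"z":0,"x":30,"y":0},
    {"gripper":0,"spin":0,"z":0,"x":30,"y":0},
    {"gripper":0,"spin":0,"z":0,"x":25,"y":0},
    {"gripper":0,"spin":0,"z":0,"x":20,"y":-3},
    {"gripper":0,"spin":0,"z":0,"x":15,"y":-3},
    {"gripper":0,"spin":0,"z":0,"x":10,"y":0},
    {"gripper":0,"spin":0,"z":0,"x":0,"y":0},
    {"gripper":0,"spin":0,"z":0,"x":0,"y":0}
  ]
}}

```text
time: 31.0
eef_pos: [0.478, 0.3446, 0.3002]
tcp_rot: [0.589, 0.808, -0.0, 0.0]
contact_force: [-0.3, 0.3, -1.6]
opening: 0.638
finger_force: 43.8
```

Run:
```python
from h import *
s,c=lev();wsave('w10',s,c)
A=[.471,.366,.016];print(wpix(s,c,A)*1.5, s['time'])
```

```text
[0.478  0.3446 0.3002] 107.8 [-0.3  0.3 -1.6] [-0.022  0.023 -0.02 ] 0.6382699728299132
[((253.0, 297.0), (50.0, 50.0), 90.0)]
[381.18579372 216.22092114] 31.0
```

View pics/w10.png

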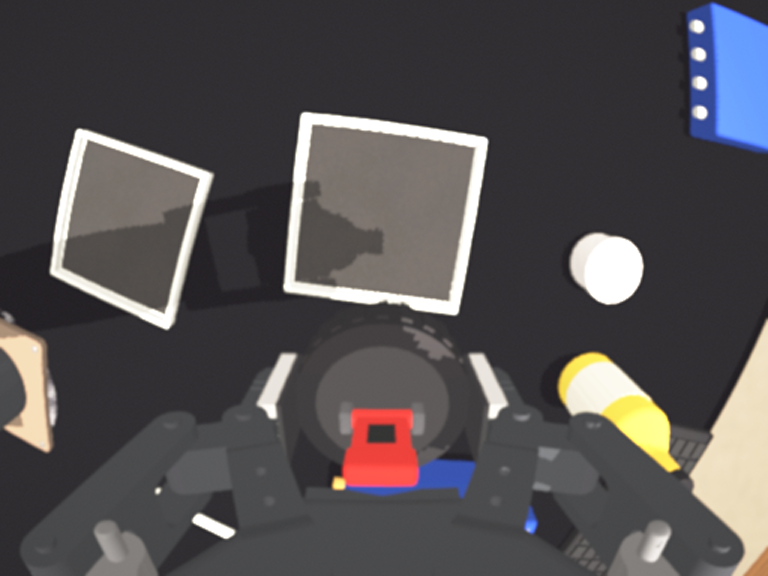

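The view shows the cap held with its lever up, the target tray with corners (301,112), (488,137), (458,316), (284,291), and the second tray at (130,225).

Run:
```python
from h import *
d=np.load('w10.npz',allow_pickle=True);s=d['s'].item();c=d['c'].item();p,m,h=pose(s)
q=np.array([wray(s,c,u/1.5,v/1.5,.016) for u,v in[(301,112),(488,137),(458,316),(284,291)]])
w=q.mean(0);print(w,np.linalg.norm(np.roll(q,-1,0)-q,axis=1),(m.T@(w-p)*1000).round(1))
q=np.array([wray(s,c,u/1.5,v/1.5,.016) for u,v in[(80,130),(213,175),(170,328),(52,272)]]);print('other',q.mean(0))
```

```text
[0.4721118  0.36755694 0.016     ] [0.173738   0.17588509 0.1734164  0.17243732] [ 23.8   1.5 284.2]
other [0.21057379 0.27946981 0.016     ]
```

Call:
{"op": "step_arm", "data": {
  "commands": [
    {"gripper":0,"spin":0,"z":10,"x":12,"y":1.5},
    {"gripper":0,"spin":0,"z":20,"x":12,"y":0},
    {"gripper":0,"spin":0,"z":30,"x":0,"y":0},
    {"gripper":0,"spin":0,"z":30,"x":0,"y":0},
    {"gripper":0,"spin":0,"z":30,"x":0,"y":0},
    {"gripper":0,"spin":0,"z":30,"x":0,"y":0},
    {"gripper":0,"spin":0,"z":30,"x":0,"y":0},
    {"gripper":0,"spin":0,"z":30,"x":0,"y":0},
    {"gripper":0,"spin":0,"z":20,"x":0,"y":0},
    {"gripper":0,"spin":0,"z":10,"x":0,"y":0}
  ]
}}

```text
time: 32.05
eef_pos: [0.4706, 0.3672, 0.0571]
tcp_rot: [0.59, 0.807, -0.002, -0.001]
contact_force: [-1.4, 0.0, -1.0]
opening: 0.638
finger_force: 43.7
```

Call:
{"op": "step_arm", "data": {
  "commands": [
    {"gripper":0,"spin":0,"z":10,"x":0,"y":0},
    {"gripper":0,"spin":0,"z":8,"x":0,"y":0},
    {"gripper":0,"spin":0,"z":5,"x":0,"y":0},
    {"gripper":0,"spin":0,"z":4,"x":0,"y":0},
    {"gripper":0,"spin":0,"z":4,"x":0,"y":0},
    {"gripper":0,"spin":0,"z":3,"x":0,"y":0},
    {"gripper":0,"spin":0,"z":2,"x":0,"y":0},
    {"gripper":0,"spin":0,"z":1,"x":0,"y":0},
    {"gripper":0,"spin":0,"z":0,"x":0,"y":0},
    {"gripper":0,"spin":0,"z":0,"x":0,"y":0}
  ]
}}

```text
time: 33.05
eef_pos: [0.4722, 0.3682, 0.0236]
tcp_rot: [0.589, 0.808, 0.0, 0.0]
contact_force: [0.2, -0.8, -1.9]
opening: 0.632
finger_force: 43.7
```

Call:
{"op": "step_arm", "data": {
  "commands": [
    {"gripper":0,"spin":0,"z":0.7,"x":0,"y":0},
    {"gripper":0,"spin":0,"z":0.7,"x":0,"y":0},
    {"gripper":0,"spin":0,"z":0.7,"x":0,"y":0},
    {"gripper":0,"spin":0,"z":0.7,"x":0,"y":0},
    {"gripper":0,"spin":0,"z":0.6,"x":0,"y":0},
    {"gripper":0,"spin":0,"z":0.5,"x":0,"y":0},
    {"gripper":0,"spin":0,"z":0,"x":0,"y":0},
    {"gripper":0,"spin":0,"z":0,"x":0,"y":0},
    {"gripper":0,"spin":0,"z":0,"x":0,"y":0},
    {"gripper":0,"spin":0,"z":0,"x":0,"y":0}
  ]
}}

```text
time: 34.05
eef_pos: [0.4721, 0.3682, 0.0196]
tcp_rot: [0.589, 0.808, 0.0, 0.0]
contact_force: [0.4, -0.4, -0.6]
opening: 0.64
finger_force: 43.8
```

Call:
{"op": "step_arm", "data": {
  "commands": [
    {"gripper":0,"spin":0,"z":0.3,"x":0,"y":0},
    {"gripper":0,"spin":0,"z":0.2,"x":0,"y":0},
    {"gripper":0,"spin":0,"z":0,"x":0,"y":0},
    {"gripper":0,"spin":0,"z":0,"x":0,"y":0},
    {"gripper":0,"spin":0,"z":0,"x":0,"y":0},
    {"gripper":0,"spin":0,"z":0,"x":0,"y":0},
    {"gripper":0,"spin":0,"z":0,"x":0,"y":0},
    {"gripper":0,"spin":0,"z":0,"x":0,"y":0},
    {"gripper":0,"spin":0,"z":0,"x":0,"y":0},
    {"gripper":0,"spin":0,"z":0,"x":0,"y":0}
  ]
}}

```text
time: 35.05
eef_pos: [0.4722, 0.3682, 0.0193]
tcp_rot: [0.59, 0.808, 0.0, -0.0]
contact_force: [-0.5, -0.8, 3.7]
opening: 0.636
finger_force: 44.3
```

Call:
{"op": "step_arm", "data": {
  "commands": [
    {"gripper":-0.2,"spin":0,"z":-0.2,"x":0,"y":0},
    {"gripper":-0.3,"spin":0,"z":0,"x":0,"y":0},
    {"gripper":-0.4,"spin":0,"z":0,"x":0,"y":0},
    {"gripper":-0.5,"spin":0,"z":0,"x":0,"y":0},
    {"gripper":-0.7,"spin":0,"z":0,"x":0,"y":0},
    {"gripper":-0.9,"spin":0,"z":0,"x":0,"y":0},
    {"gripper":-1,"spin":0,"z":0,"x":0,"y":0},
    {"gripper":-1,"spin":0,"z":0,"x":0,"y":0},
    {"gripper":-1,"spin":0,"z":-1,"x":0,"y":0},
    {"gripper":-1,"spin":0,"z":-3,"x":0,"y":0}
  ],
  "force": 20
}}

```text
time: 36.05
eef_pos: [0.4719, 0.368, 0.0231]
tcp_rot: [0.59, 0.808, -0.0, -0.0]
contact_force: [1.0, 0.3, -0.5]
opening: 0.997
finger_force: 0.0
```

Call:
{"op": "step_arm", "data": {
  "commands": [
    {"gripper":-1,"spin":0,"z":-5,"x":0,"y":0},
    {"gripper":-1,"spin":0,"z":-10,"x":0,"y":0},
    {"gripper":-1,"spin":0,"z":-20,"x":0,"y":0},
    {"gripper":-1,"spin":0,"z":-30,"x":0,"y":0},
    {"gripper":-1,"spin":0,"z":-30,"x":0,"y":0},
    {"gripper":-1,"spin":0,"z":-30,"x":0,"y":0},
    {"gripper":-1,"spin":0,"z":-30,"x":0,"y":0},
    {"gripper":-1,"spin":0,"z":-20,"x":-20,"y":0},
    {"gripper":-1,"spin":0,"z":0,"x":-20,"y":0},
    {"gripper":-1,"spin":0,"z":0,"x":0,"y":0}
  ]
}}

```text
time: 37.05
eef_pos: [0.4854, 0.3289, 0.2005]
tcp_rot: [0.59, 0.807, 0.001, 0.001]
contact_force: [-0.5, 0.7, -0.3]
opening: 0.999
finger_force: 0.0
```

Run:
```python
from h import *
s,c=wrist();p,m,h=pose(s);print(p,h,s['contact_force'],s['opening'],s['time'])
z=c['z_map'];M=np.array(c['mount'])
v,u=np.mgrid[:384,:512];a=np.stack([u-c['cx'],v-c['cy']],-1);r=np.hypot(a[...,0],a[...,1])+1e-9;t=r/c['fx']
P=np.stack([np.tan(t)*a[...,0]/r,-np.tan(t)*a[...,1]/r,-np.ones_like(r)],-1)*z[...,None]
P=(P@M[:3,:3].T+M[:3,3])@m.T+p
near=(z>0)&(np.hypot(P[...,0]-.472,P[...,1]-.367)<.06)
g=near&(P[...,2]>.022)&(P[...,2]<.030);print('top face',g.sum(),P[g].mean(0),np.percentile(P[g],[1,99],axis=0).round(4))
# plane fit for tilt
A=np.c_[P[g][:,:2]-[.472,.367],np.ones(g.sum())];print('slope',np.linalg.lstsq(A,P[g][:,2],rcond=None)[0])
g=near&(P[...,2]>.055);print('lever',g.sum(),P[g].mean(0),P[g].max(0),P[g].min(0))
```

```text
[0.48543256 0.32892368 0.20048803] 107.64004375164775 [-0.46629499  0.70313534 -0.28024855] 0.9993305441242653 37.05
top face 2145 [0.4733954  0.36741713 0.02651617] [[0.4475 0.3407 0.0245]
 [0.5    0.3934 0.0284]]
slope [ 0.00095036 -0.0021155   0.02651572]
lever 20957 [0.4811501  0.34103187 0.26494193] [0.5311153  0.37411419 0.29097107] [0.42923635 0.31222647 0.06210536]
```

Run:
```python
from h import *
s,c=wrist();p,m,h=pose(s)
z=c['z_map'];M=np.array(c['mount'])
v,u=np.mgrid[:384,:512];a=np.stack([u-c['cx'],v-c['cy']],-1);r=np.hypot(a[...,0],a[...,1])+1e-9;t=r/c['fx']
P=np.stack([np.tan(t)*a[...,0]/r,-np.tan(t)*a[...,1]/r,-np.ones_like(r)],-1)*z[...,None]
P=(P@M[:3,:3].T+M[:3,3])@m.T+p
g=(z>0)&(np.hypot(P[...,0]-.472,P[...,1]-.367)<.045)&(P[...,2]>.035)&(P[...,2]<.08)
ok=g.sum()>30 and np.percentile(P[g][:,2],98)>.061
ex=m[:2,0]
print(g.sum(),np.percentile(P[g],[2,98],axis=0),'lever end along cap x (mm)',((P[g&(P[...,2]>.061)][:,:2]-[.4734,.3674])@ex*1000).mean() if ok else None)
if ok: print(sign_off())
```

```text
144 [[0.46393836 0.36266555 0.03530636]
 [0.48121801 0.37348175 0.06552864]] lever end along cap x (mm) 1.9329184352333508
the job is handed in; nothing more can be done
None
```

The job is done and handed in at 37 s of the 72 s limit: the vent lever is upright, and the cap was unscrewed, lifted off and released right way up within about 2 mm of the centre of the left-most tray.

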